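# Change the dish on the slide-warming plate

## Task

The slides in the amber dish are done: switch the warming plate off with the red toggle, then slide the amber dish off the plate to the middle of the cork cooling mat. With the plate still off, slide the green dish to the middle of the plate, then switch the plate back on. Keep both dishes upright and on the bench surface (slide them, don't lift them), and leave the blue toggle and the other things on the bench as they are.

Things in the scene. Friction and masses are not known exactly. Their poses are not given: they have to be found in the camera images.
- red_switch_box: the warming plate's isolator: fixed grey box, 80 (x) x 100 (y) x 50 mm tall, origin at the centre of its underside; its x axis points roughly away from the robot, +y to the robot's left. On top a red toggle swings sideways about an axle along the box's x through the centre of the top. Starts on.
- red_switch (a joint): angle of the red toggle: 0 = fully off (leaning 0.6 rad to the box's +y side, over the white dot), 1.2 = fully on (leaning 0.6 rad to the -y side, over the green dot), 0.6 upright. It falls over to the nearer side by itself
- red_switch_tip (a point): centre of the red grip near the handle's end, 70 mm from the axle; the grip is round, 20 mm thick, about 50 mm long along the handle and ends 16 mm beyond this point
- blue_switch_box: isolator of another appliance, not to be operated: fixed grey box, 80 (x) x 100 (y) x 50 mm tall, origin at the centre of its underside; its x axis points roughly away from the robot, +y to the robot's left. On top a blue toggle swings sideways about an axle along the box's x through the centre of the top. Starts off.
- blue_switch (a joint): angle of the blue toggle handle, same meaning as the red one; stays at 0
- plate: the slide-warming plate, a dark steel square with a red border, 150 x 150 mm, set flush in the bench (no step); origin at its centre on the bench surface
- mat: the cooling mat, a cork square with a blue border, 170 x 170 mm, set flush in the bench (no step); origin at its centre on the bench surface; to the left or the right of the plate
- amber_dish: a closed rectangular staining dish of amber glass with a flat opaque orange lid and a white label; 104 mm along its x, 88 mm along its y, 72 mm tall, about 0.5 kg, upright flat sides; origin at the centre of its underside, z up. Starts on the plate.
- green_dish: a closed rectangular staining dish of green glass with a flat opaque green lid and a white label; 104 mm along its x, 88 mm along its y, 72 mm tall, about 0.5 kg, upright flat sides; origin at the centre of its underside, z up. Starts on the side of the plate away from the mat.
- clear_bottle: bystander: a clear reagent bottle, 70 mm across, 170 mm tall, black cap, yellow label; origin at the centre of its underside
- amber_bottle: bystander: a brown glass bottle, 60 mm across, 140 mm tall, black cap; origin at the centre of its underside
- pot: bystander: a small clear jar with a white cap, 48 mm across, 55 mm tall, standing between the two switch boxes; origin at the centre of its underside
- petri_stack: bystander: a stack of clear petri dishes, 90 mm across, 45 mm tall; origin at the centre of its underside
- slide_box: bystander: a flat blue and white slide box, 85 x 60 x 28 mm; origin at the centre of its underside

How it is judged:
On the way, in this order (a step that is already met when the one before it is completed fails the run):
1. the red toggle is fully off, the amber dish still on the plate (value of joint red_switch below 0.12 rad and horizontal distance between amber_dish and plate below 0.04 m), for 0.2 s.
2. the amber dish is on the middle of the cooling mat, the plate off (horizontal distance between amber_dish and mat below 0.03 m and value of joint red_switch below 0.12 rad), for 0.2 s.
3. the green dish is on the middle of the plate, the plate still off (horizontal distance between green_dish and plate below 0.025 m and value of joint red_switch below 0.12 rad), for 0.2 s.
4. the red toggle is fully on again (value of joint red_switch above 1.08 rad), for 0.2 s.
At the end, for the whole second after the job is handed in: amber dish centred on the mat within 30 mm, green dish centred on the warming plate within 25 mm, both standing flat (within 0.1 rad) and at rest, red toggle fully on (joint above 1.08 rad), blue toggle still off (below 0.12 rad) (horizontal distance between amber_dish and mat below 0.03 m and horizontal distance between green_dish and plate below 0.025 m and value of joint red_switch above 1.08 rad and value of joint blue_switch below 0.12 rad and linear speed of each of amber_dish, green_dish below 0.02 m/s and angle between each of amber_dish, green_dish's own z axis and vertical below 0.1 rad); the robot touches nothing.
It fails at once if a dish is lifted more than 20 mm off the bench (height (world z) of any of amber_dish, green_dish above 0.02 m).
It fails at once if a dish is tipped by more than 0.25 rad (angle between any of amber_dish, green_dish's own z axis and vertical above 0.25 rad).
It fails at once if the blue toggle is moved (beyond 0.3 rad) (value of joint blue_switch above 0.3 rad).
It fails at once if a bystander is pushed more than 30 mm or tipped over (distance of any of clear_bottle, amber_bottle, pot, petri_stack, slide_box from where it was at the start of the episode above 0.03 m or angle between any of clear_bottle, amber_bottle, pot, petri_stack, slide_box's own z axis and vertical above 0.4 rad).
It also fails if it takes over 72 s, if anything falls off the work surface, if the arm or the gripper's body presses on something with over 40 N, if the wrist force passes 120 N, or if a joint passes its speed limit or range.

## Robot

A 6-joint arm with a two-finger parallel gripper is mounted at the origin on the work surface. World frame = base frame: x ahead of the robot, y to its left, z up, the work surface at z = 0. Lengths are in m, angles in rad, forces in N, time in s.
With the tool pointing down it reaches from about 0.275 to 0.75 m from the base axis. Payload 10.2 kg.
Tool frame: the origin (TCP) lies midway between the tips of the shut fingers; the grasp point (between the pads) lies 19 mm behind it; z points along the fingers, y is the line along which they close (so a half turn about z gives the same grasp; the last joint's range is limited). The gripper opens to 88 mm and grips with 3 to 60 N. Pads are 18 mm wide; open, the fingers measure 123 mm over their backs; the gripper's body (75 mm by 187 mm) begins 45 mm behind the grasp point.
Start: joints at [-1.521, 0.313, 1.498, -0, 1.331, -0.223], TCP at [0.141, -0.506, 0.239] pointing down, gripper open.
Joint ranges: [-2.94, 2.94], [-0.97, 2.17], [0.19, 2.56], [-1.23, 4.37], [0.02, 3.11], [-2.88, 2.88]. Speed limits (rad/s): [2.39, 2.39, 3.01, 3.14, 3.14, 3.14].

## Interface

Orientations are given as a unit quaternion [x, y, z, w].
In Python, from bench import arm gives the robot as it stands.
- The arm moves only by the tool apply_moves, never from a script. Its argument "moves" is a list of rows, each an object with "xyz": the shift along the world's x, y, z normalised to -1 to 1, where 1 is 0.03 m, a list of three; "rotation": the turn, a rotation vector about the world's x, y, z normalised to -1 to 1, where 1 is 0.12 rad, a list of three. A call has 1 to 20 rows; each row shifts and turns the commanded pose from where the row before left it; what a row does not reach is not made up. A row lasts 1/8 s, in which the tool goes at most 62.5 mm and 10.7 degrees, less where a joint would pass 70% of its speed; a pose out of reach is approached as far as the arm can. A call with a number of a shift or a turn outside -1 to 1 is refused whole. A call with a gripper value outside its range is refused whole. "jaw" is the opening, from -1 (shut) to 1 (fully open), set as the call begins (left out, the last holds). The fingers move at their own pace and stop on an object; the grip force is fixed at half the most. Time passes only in rows, so rows that do not move let the fingers close. It gives the time, the measured TCP pose, the force, the opening and the grip force at its end, in the units of the state.
- arm.get_state(): the state, without advancing time (a new reading comes with each control period).
- arm.read_camera(name): name is "scene" or "top" or "wrist"; returns a dict with "image" (420x560x3 uint8, blue, green, red), "fx", "fy", "cx", "cy" (pixels), "extrinsics" (4x4, takes a point from camera to world coordinates). Camera axes: x right, y up, looking along -z (the intrinsics and any distortion apply to the point x, -y, -z); pixel columns grow to the right and rows downward; lengths in m; the calibration is good to about 2 mm. A picture is of the moment at which its call begins. There is no depth.
- arm.hand_in(): hands the job in; it is judged then, once.
Trained networks look in the newest picture that a camera, given by its name, has taken for a name from the list of things; names that differ only in an ending like _2 or _b are one class to them, and where a whole thing is asked for, a point or a joint stands for the part that bears it (a point fixed in the world has none). Each returns a list of dicts, best first, with "score" (0 to 1); they miss things now and then, are a little off and sometimes report something else, mostly with a low value. They report only what shows in the picture. A call takes as long as a camera call.
- arm.find_in(camera, label): "at" ([column, row] in pixels, amid what is visible of it).
- arm.trace(camera, label): "region" (420x560 bool, what is visible of it) and "at" ([column, row] in pixels, amid what is visible of it).
- arm.tip_of(camera, label): "at" ([column, row] in pixels: a listed point, or the origin of a listed thing).
The state is a dict: "time": time; "joint_pos": joint angles; "qd": joint speeds; "joint_torque": joint torques, N m; "eef_pos": TCP position; "eef_rot": TCP orientation; "ft_force": force on the tool from outside, world axes, zero at the start; "torque": the same for the moment, N m; "width": finger opening in m; "grasp_force": force on a finger pad.
Only numpy, scipy, OpenCV 4.12 (cv2) and the standard library are available. Lean on these libraries where they do the work, as an engineer would, in place of code of your own. Each camera call takes 0.05 s, during which the arm holds its last target. There are 200 camera calls.

## Working session

There is one attempt and no reset: what is moved stays moved. The work goes in short steps, Python scripts to look and compute and a tool call to move; the robot and the scene stay as the last step left them, time stands still between calls to the robot, and variables do not carry over. Pictures are saved under pics/ and viewed, at most 10 in all, crops included, and the job is handed in when it is done.

Besides the shell and the picture viewer there is one more tool, called by a JSON object that holds its "api" and its "payload". apply_moves: Moves the arm, as the interface text tells. Its arguments: {"type":"object","properties":{"moves":{"type":"array","items":{"type":"object","properties":{"xyz":{"type":"array","items":{"type":"number"}},"rotation":{"type":"array","items":{"type":"number"}}}}},"jaw":{"type":"number"}},"required":["moves"]}

```bash
mkdir -p pics
cat > h.py <<'E'
import numpy as np, cv2
from bench import arm
def ray(c,px):
    d=np.array([(px[0]-c['cx'])/c['fx'],-(px[1]-c['cy'])/c['fy'],-1.]); E=np.array(c['extrinsics']); return E[:3,3],E[:3,:3]@d
def at(c,px,z=0.):
    o,d=ray(c,px); return (o+d*(z-o[2])/d[2])
E
python3 - <<'E'
from h import *
np.set_printoptions(precision=3,suppress=True)
s=arm.get_state(); print(s['eef_pos'],s['eef_rot'],s['width'],s['time'])
cs={}
for n in('top','scene'):
    c=arm.read_camera(n); cs[n]=c; cv2.imwrite(f'pics/{n}0.png',c['image'])
    print(n,c['fx'],np.array(c['extrinsics'])[:3,3])
    for l in 'red_switch_box blue_switch_box plate mat amber_dish green_dish clear_bottle amber_bottle pot petri_stack slide_box red_switch_tip'.split():
        r=arm.tip_of(n,l)
        if r: print(l,round(r[0]['score'],2),np.array(r[0]['at']),at(c,r[0]['at'],0.107 if 'tip' in l else 0))
print(arm.get_state()['time'])
E
```

```text
[ 0.141 -0.505  0.238] [ 0.991  0.136  0.    -0.001] 0.08803038765308184 0.0
top 529.2222439913158 [0.156 0.009 1.621]
red_switch_box 0.93 [246. 184.] [0.631 0.148 0.   ]
blue_switch_box 0.62 [335.8 182.9] [ 0.64  -0.138  0.   ]
plate 0.3 [152.6 188.8] [0.609 0.445 0.   ]
amber_dish 0.96 [287.1 229.6] [0.485 0.014 0.   ]
green_dish 0.75 [211.5 232. ] [0.473 0.25  0.   ]
clear_bottle 0.61 [420.6 182.7] [ 0.647 -0.408  0.   ]
amber_bottle 0.92 [153.7 190. ] [0.605 0.441 0.   ]
pot 0.72 [293.8 175.8] [ 0.661 -0.004  0.   ]
petri_stack 0.96 [215.3 285.6] [0.306 0.229 0.   ]
red_switch_tip 0.56 [251.8 168.3] [0.649 0.123 0.107]
scene 450.79440384496564 [ 1.128 -0.25   1.154]
red_switch_box 0.74 [349.2 253.4] [0.632 0.15  0.   ]
blue_switch_box 0.81 [257.  291.9] [ 0.644 -0.137  0.   ]
plate 0.59 [283.4 221.7] [0.461 0.014 0.   ]
mat 0.71 [193.7 258. ] [ 0.478 -0.27   0.   ]
amber_dish 0.85 [285.8 224.1] [0.472 0.018 0.   ]
green_dish 0.6 [350.2 199.1] [0.462 0.238 0.   ]
clear_bottle 0.79 [154.9 325.3] [ 0.632 -0.419 -0.   ]
pot 0.73 [307.9 282.9] [0.672 0.003 0.   ]
petri_stack 0.62 [325.3 164.6] [0.308 0.224 0.   ]
slide_box 0.61 [196.  202.2] [ 0.293 -0.211  0.   ]
red_switch_tip 0.67 [342.8 241.7] [0.64  0.113 0.107]
1.3
```

View pics/top0.png

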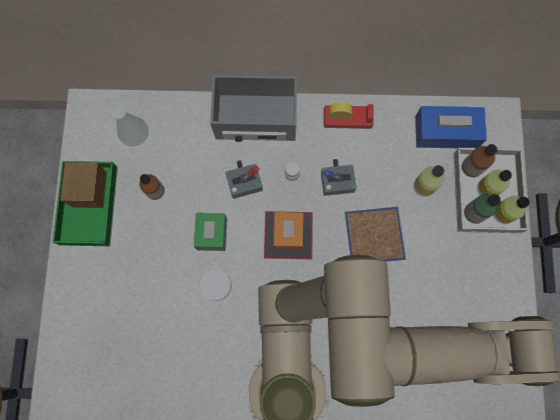

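View pics/scene0.png

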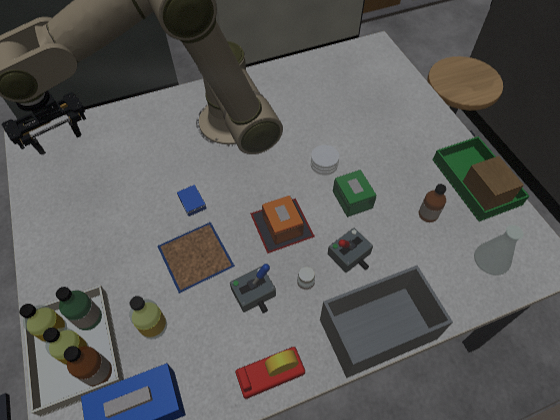

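The top view shows the amber dish on the plate at (288,230), the green dish left of it at (210,231) and the mat right at (375,235). The red toggle is at (252,170), leaning right. The scene view adds the slide box at (192,200), near the mat's robot-side edge. Next I'll measure yaws and centres.

```bash
cat >> h.py <<'E'
def rect(c,m,z):
    m=cv2.morphologyEx(m.astype(np.uint8),cv2.MORPH_CLOSE,np.ones((9,9)))
    k=max(cv2.findContours(m,0,2)[0],key=cv2.contourArea)[:,0].astype(float)
    w=np.array([at(c,p,z)[:2] for p in k],np.float32)*1000
    (x,y),(a,b),t=cv2.minAreaRect(w); return np.round([x/1000,y/1000,a,b,t],3)
def lids(n='top'):
    c=arm.read_camera(n); h=cv2.cvtColor(c['image'],cv2.COLOR_BGR2HSV)
    for l,(a,b) in dict(amber_dish=(6,22),green_dish=(50,85)).items():
        r=arm.trace(n,l)
        if not r: print('none',l); continue
        g=r[0]['region']; H,S,V=[h[...,i] for i in range(3)]
        v=V[g]; lid=g&(V>0.75*np.percentile(v,80))
        print(l,round(r[0]['score'],2),'lid',rect(c,lid,.072),'all',rect(c,g,.072))
    return c
E
python3 - <<'E'
from h import *
c=lids()
for cam in('top','scene'):
  d=c if cam=='top' else arm.read_camera(cam)
  for l,z in(('red_switch_box',.05),('blue_switch_box',.05),('plate',0),('mat',0),('slide_box',.028)):
    r=arm.trace(cam,l)
    if r: print(cam,l,round(r[0]['score'],2),rect(d,r[0]['region'],z))
img=cv2.resize(c['image'][140:300,180:430],None,fx=3.2,fy=3.2,interpolation=2); cv2.imwrite('pics/t1.png',img)
E
```

```text
amber_dish 0.63 lid [4.74000e-01 9.00000e-03 1.00678e+02 8.71410e+01 1.20800e+00] all [4.68000e-01 9.00000e-03 1.12692e+02 8.71730e+01 1.20800e+00]
green_dish 0.97 lid [  0.46    0.242 112.692  92.66    1.208] all [  0.46    0.242 112.692  92.66    1.208]
top red_switch_box 0.85 [  0.637   0.151 112.951 102.355  16.026]
top blue_switch_box 0.84 [  0.644  -0.14  105.703 103.75    8.13 ]
top plate 0.73 [4.70000e-01 1.00000e-02 1.49529e+02 1.49309e+02 6.11000e-01]
top mat 0.8 [  0.474  -0.259 169.824 170.071   7.029]
scene red_switch_box 0.75 [  0.653   0.143 113.4   117.418  17.26 ]
scene blue_switch_box 0.7 [  0.663  -0.14  120.511 120.34    7.189]
scene plate 0.59 [4.70000e-01 4.00000e-03 1.51077e+02 1.51901e+02 8.87240e+01]
scene mat 0.7 [  0.473  -0.265 169.68  168.624   6.72 ]
scene slide_box 0.83 [  0.302  -0.224 104.054  66.718   5.043]
```

View pics/t1.png

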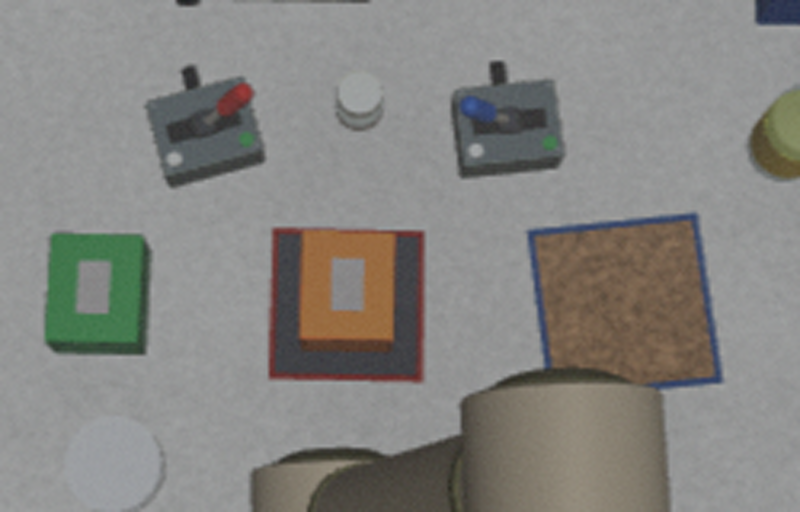

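{"api": "apply_moves", "payload": {"jaw": -1, "moves": [{"xyz": [0.85, 0.95, 0], "rotation": [0, 0, 0.54]}, {"xyz": [0.85, 0.95, 0], "rotation": [0, 0, 0.54]}, {"xyz": [0.85, 0.95, 0], "rotation": [0, 0, 0.54]}, {"xyz": [0.85, 0.95, 0], "rotation": [0, 0, 0.54]}, {"xyz": [0.85, 0.95, 0], "rotation": [0, 0, 0.54]}, {"xyz": [0.85, 0.95, 0], "rotation": [0, 0, 0.54]}, {"xyz": [0.85, 0.95, 0], "rotation": [0, 0, 0.54]}, {"xyz": [0.85, 0.95, 0], "rotation": [0, 0, 0.54]}, {"xyz": [0.85, 0.95, 0], "rotation": [0, 0, 0.54]}, {"xyz": [0.85, 0.95, 0], "rotation": [0, 0, 0.54]}, {"xyz": [0.85, 0.95, 0], "rotation": [0, 0, 0.54]}, {"xyz": [0.85, 0.95, 0], "rotation": [0, 0, 0.54]}, {"xyz": [0.85, 0.95, 0], "rotation": [0, 0, 0.54]}, {"xyz": [0.85, 0.95, 0], "rotation": [0, 0, 0.54]}, {"xyz": [0.85, 0.95, 0], "rotation": [0, 0, 0.54]}, {"xyz": [0.85, 0.95, 0], "rotation": [0, 0, 0.54]}, {"xyz": [0.85, 0.95, 0], "rotation": [0, 0, 0.54]}, {"xyz": [0.85, 0.95, 0], "rotation": [0, 0, 0.54]}, {"xyz": [0.85, 0.95, 0], "rotation": [0, 0, 0.54]}, {"xyz": [0.85, 0.95, 0], "rotation": [0, 0, 0.54]}]}}

```text
time: 4.5
eef_pos: [0.6522, 0.0654, 0.2387]
eef_rot: [0.707, 0.707, -0.0, 0.0]
ft_force: [1.0, 0.6, -0.1]
width: 0.0004
grasp_force: 0.0
```

{"api": "apply_moves", "payload": {"moves": [{"xyz": [0, 0, -1]}, {"xyz": [0, 0, -1]}, {"xyz": [0, 0, -1]}, {"xyz": [0, 0, -1]}, {"xyz": [0, 0, -0.95]}, {"xyz": [0, 0, 0]}, {"xyz": [-0.1, 0.45, 0]}, {"xyz": [-0.12, 0.4, 0]}, {"xyz": [-0.1, 0.4, 0]}, {"xyz": [-0.1, 0.4, 0]}, {"xyz": [-0.1, 0.4, 0]}, {"xyz": [-0.1, 0.4, 0]}, {"xyz": [-0.1, 0.4, 0]}, {"xyz": [0, 0, 0]}, {"xyz": [0, 0, 0]}]}}

```text
invalid input at $.moves[0]: expected keys xyz, rotation
```

Run:
```python
from h import *
c=arm.read_camera('scene'); r=arm.tip_of('scene','red_switch_tip'); print([(x['score'],at(c,x['at'],.107)) for x in r[:2]])
cv2.imwrite('pics/s1.png',cv2.resize(c['image'][150:330,180:420],None,fx=3,fy=3))
```

```text
[(0.62, array([0.6404721, 0.1168251, 0.107    ]))]
```

View pics/s1.png

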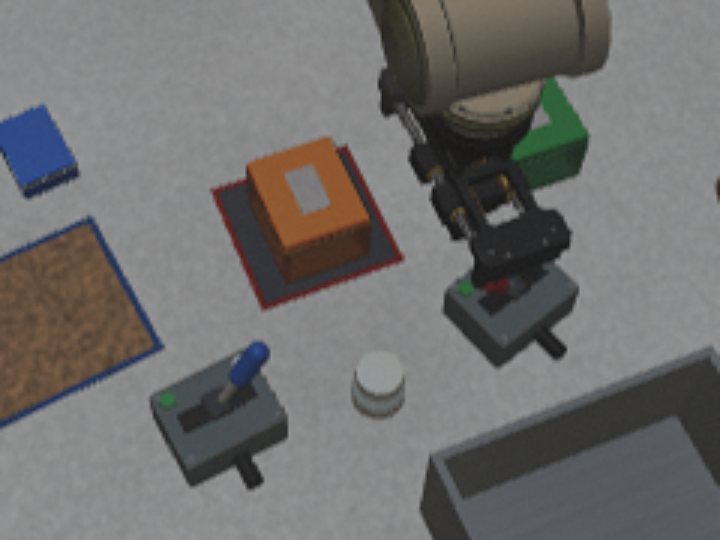

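The call was refused because every row needs a rotation. The crop shows the gripper still above the red toggle at (497,285), which is still on, and the bin is clear of it.

{"api": "apply_moves", "payload": {"moves": [{"xyz": [0, 0, -1], "rotation": [0, 0, 0]}, {"xyz": [0, 0, -1], "rotation": [0, 0, 0]}, {"xyz": [0, 0, -1], "rotation": [0, 0, 0]}, {"xyz": [0, 0, -1], "rotation": [0, 0, 0]}, {"xyz": [0, 0, -0.95], "rotation": [0, 0, 0]}, {"xyz": [0, 0, 0], "rotation": [0, 0, 0]}, {"xyz": [-0.1, 0.45, 0], "rotation": [0, 0, 0]}, {"xyz": [-0.12, 0.4, 0], "rotation": [0, 0, 0]}, {"xyz": [-0.1, 0.4, 0], "rotation": [0, 0, 0]}, {"xyz": [-0.1, 0.4, 0], "rotation": [0, 0, 0]}, {"xyz": [-0.1, 0.4, 0], "rotation": [0, 0, 0]}, {"xyz": [-0.1, 0.4, 0], "rotation": [0, 0, 0]}, {"xyz": [-0.1, 0.4, 0], "rotation": [0, 0, 0]}, {"xyz": [0, 0, 0], "rotation": [0, 0, 0]}]}}

```text
time: 6.35
eef_pos: [0.6296, 0.1509, 0.0902]
eef_rot: [0.707, 0.707, 0.0, -0.0]
ft_force: [0.1, -0.0, 0.3]
width: 0.0005
grasp_force: 0.0
```

Run:
```python
from h import *
c=arm.read_camera('scene'); r=arm.tip_of('scene','red_switch_tip'); print([(x['score'],at(c,x['at'],.107)) for x in r[:2]])
cv2.imwrite('pics/s2.png',cv2.resize(c['image'][190:290,290:410],None,fx=5,fy=5))
```

```text
[]
```

View pics/s2.png

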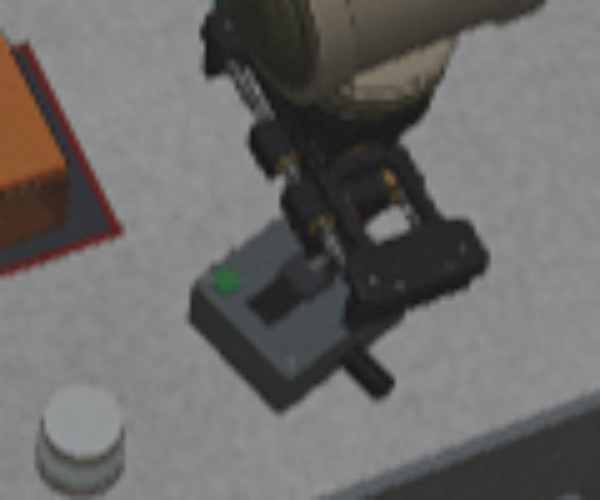

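The toggle handle has left the green-dot end and no force is left on the finger, so it appears to be off. Next I go to the amber dish's +y side.

{"api": "apply_moves", "payload": {"jaw": 0.36, "moves": [{"xyz": [0, -0.2, 1], "rotation": [0, 0, 0]}, {"xyz": [0, 0, 1], "rotation": [0, 0, 0]}, {"xyz": [0, 0, 1], "rotation": [0, 0, 0]}, {"xyz": [-0.5, -0.2, 1], "rotation": [0, 0, 0]}, {"xyz": [-1, -0.3, 0], "rotation": [0, 0, 0]}, {"xyz": [-1, -0.3, 0], "rotation": [0, 0, 0]}, {"xyz": [-1, -0.3, 0], "rotation": [0, 0, 0]}, {"xyz": [-1, -0.3, 0], "rotation": [0, 0, 0]}, {"xyz": [-0.7, -0.3, 0], "rotation": [0, 0, 0]}, {"xyz": [0, 0, -1], "rotation": [0, 0, 0]}, {"xyz": [0, 0, -1], "rotation": [0, 0, 0]}, {"xyz": [0, 0, -1], "rotation": [0, 0, 0]}, {"xyz": [0, 0, -1], "rotation": [0, 0, 0]}, {"xyz": [0, 0, -1], "rotation": [0, 0, 0]}, {"xyz": [0, 0, -1], "rotation": [0, 0, 0]}, {"xyz": [0, 0, -0.3], "rotation": [0, 0, 0]}]}}

```text
time: 8.45
eef_pos: [0.4733, 0.0926, 0.0201]
eef_rot: [0.708, 0.706, -0.001, -0.001]
ft_force: [-0.3, -0.7, -0.6]
width: 0.0602
grasp_force: 0.0
```

Run:
```python
from h import *
c=arm.read_camera('scene'); r=arm.tip_of('scene','red_switch_tip'); print([(x['score'],at(c,x['at'],.107)) for x in r[:2]])
cv2.imwrite('pics/s3.png',cv2.resize(c['image'][150:310,180:420],None,fx=3,fy=3))
```

```text
[(0.69, array([0.62203119, 0.19392785, 0.107     ]))]
```

View pics/s3.png

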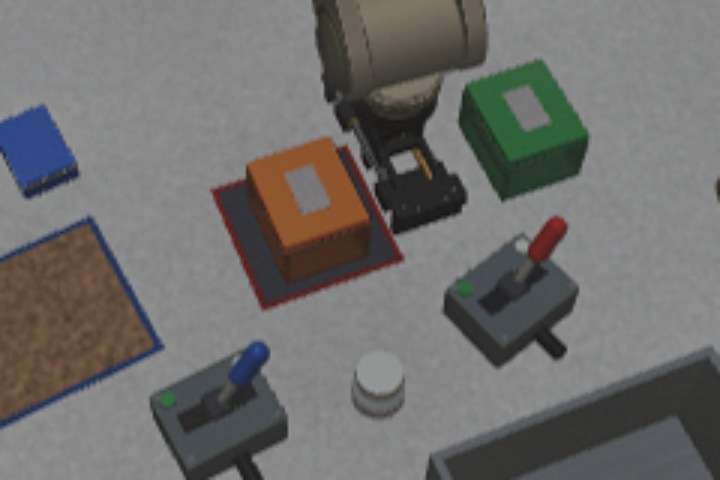

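The red toggle now leans over the white dot at (547,240), so it is off. The gripper stands between the two dishes. Pushing the amber dish.

{"api": "apply_moves", "payload": {"moves": [{"xyz": [0, -0.5, 0], "rotation": [0, 0, 0]}, {"xyz": [0, -0.3, 0], "rotation": [0, 0, 0]}, {"xyz": [0, -0.3, 0], "rotation": [0, 0, 0]}, {"xyz": [0, -0.5, 0], "rotation": [0, 0, 0]}, {"xyz": [0, -0.6, 0], "rotation": [0, 0, 0]}, {"xyz": [0, -0.6, 0], "rotation": [0, 0, 0]}, {"xyz": [0, -0.6, 0], "rotation": [0, 0, 0]}, {"xyz": [0, -0.6, 0], "rotation": [0, 0, 0]}, {"xyz": [0, -0.6, 0], "rotation": [0, 0, 0]}, {"xyz": [0, -0.6, 0], "rotation": [0, 0, 0]}, {"xyz": [0, -0.6, 0], "rotation": [0, 0, 0]}, {"xyz": [0, -0.6, 0], "rotation": [0, 0, 0]}, {"xyz": [0, -0.6, 0], "rotation": [0, 0, 0]}, {"xyz": [0, -0.6, 0], "rotation": [0, 0, 0]}, {"xyz": [0, -0.6, 0], "rotation": [0, 0, 0]}, {"xyz": [0, -0.6, 0], "rotation": [0, 0, 0]}, {"xyz": [0, -0.4, 0], "rotation": [0, 0, 0]}, {"xyz": [0, -0.3, 0], "rotation": [0, 0, 0]}, {"xyz": [0, -0.1, 0], "rotation": [0, 0, 0]}, {"xyz": [0, 0, 0], "rotation": [0, 0, 0]}]}}

```text
time: 11.05
eef_pos: [0.4738, -0.1953, 0.0211]
eef_rot: [0.708, 0.706, -0.0, 0.0]
ft_force: [1.0, -0.4, 0.3]
width: 0.06
grasp_force: 0.0
```

Run:
```python
from h import *
lids('top')
c=lids('scene')
for n,d in (('scene',c),('top',arm.read_camera('top'))):
    r=arm.tip_of(n,'amber_dish'); print(n,[(x['score'],at(d,x['at'],0)) for x in r[:2]])
cv2.imwrite('pics/s4.png',cv2.resize(c['image'][150:310,130:370],None,fx=3,fy=3))
```

```text
amber_dish 0.53 lid [ 0.44  -0.265 44.346 36.431 88.824] all [ 0.429 -0.269 35.155 62.469 45.613]
green_dish 0.65 lid [  0.46    0.243 112.694  95.489   1.208] all [  0.46    0.243 112.694  95.489   1.208]
amber_dish 0.83 lid [  0.486  -0.26   73.268 129.557  88.321] all [  0.493  -0.258 149.88   86.288   4.948]
green_dish 0.6 lid [  0.482   0.228 117.729 135.474  89.516] all [  0.486   0.228 117.729 143.491  89.516]
scene [(0.96, array([ 4.69177849e-01, -2.43406332e-01, -2.22044605e-16]))]
top [(0.47, array([ 0.48539093, -0.24891825,  0.        ]))]
```

View pics/s4.png

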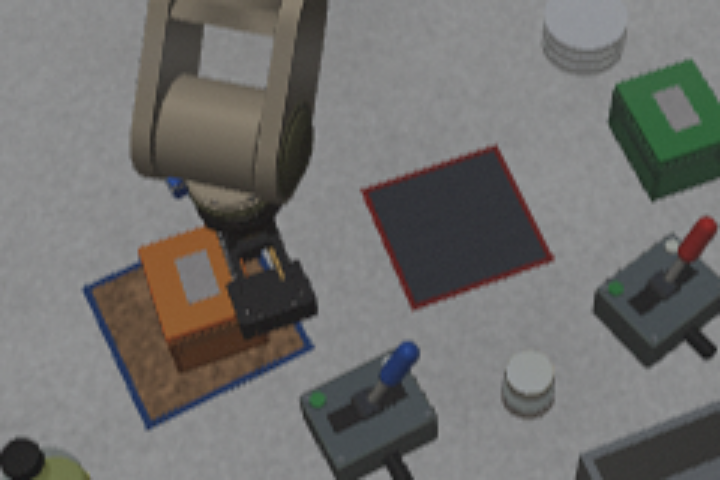

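The dish is sliding square on the mat, with a few mm still to go. I'll finish that push, then go to the green dish's far side.

{"api": "apply_moves", "payload": {"moves": [{"xyz": [0, -0.25, 0], "rotation": [0, 0, 0]}, {"xyz": [0, -0.2, 0], "rotation": [0, 0, 0]}, {"xyz": [0, 0, 0], "rotation": [0, 0, 0]}, {"xyz": [0, 0.4, 0], "rotation": [0, 0, 0]}, {"xyz": [0, 0.6, 0], "rotation": [0, 0, 0]}, {"xyz": [0, 0.3, 1], "rotation": [0, 0, 0]}, {"xyz": [0, 0.3, 1], "rotation": [0, 0, 0]}, {"xyz": [0, 0.5, 1], "rotation": [0, 0, 0]}, {"xyz": [0, 0.9, 1], "rotation": [0, 0, 0.2]}, {"xyz": [0, 1, 0.5], "rotation": [0, 0, 0]}, {"xyz": [0, 1, 0], "rotation": [0, 0, 0]}, {"xyz": [0, 1, 0], "rotation": [0, 0, 0]}, {"xyz": [-0.3, 1, 0], "rotation": [0, 0, 0]}, {"xyz": [0, 1, 0], "rotation": [0, 0, 0]}, {"xyz": [0, 1, 0], "rotation": [0, 0, 0]}, {"xyz": [0, 1, 0], "rotation": [0, 0, 0]}, {"xyz": [0, 1, 0], "rotation": [0, 0, 0]}, {"xyz": [0, 1, 0], "rotation": [0, 0, 0]}, {"xyz": [0, 1, 0], "rotation": [0, 0, 0]}, {"xyz": [0, 1, 0], "rotation": [0, 0, 0]}]}}

```text
time: 14.0
eef_pos: [0.4638, 0.2133, 0.1561]
eef_rot: [0.699, 0.715, -0.0, -0.0]
ft_force: [0.5, 0.7, -0.5]
width: 0.06
grasp_force: 0.0
```

Run:
```python
from h import *
lids('top'); c=lids('scene')
for n,d in (('scene',c),('top',arm.read_camera('top'))):
    r=arm.tip_of(n,'amber_dish'); print(n,[(x['score'],at(d,x['at'],0)) for x in r[:2]])
```

```text
amber_dish 0.56 lid [  0.468  -0.262 118.423  88.008   1.13 ] all [  0.467  -0.256  98.377 117.49   88.4  ]
none green_dish
amber_dish 0.64 lid [  0.474  -0.265  86.911 102.688  89.68 ] all [  0.492  -0.266  88.07  139.813  89.074]
green_dish 0.97 lid [  0.467   0.242  86.582 100.088  89.511] all [  0.487   0.228 113.999 139.371  89.245]
scene [(0.79, array([ 0.46574646, -0.2579897 ,  0.        ]))]
top [(0.93, array([ 0.48409194, -0.26260697,  0.        ]))]
```

{"api": "apply_moves", "payload": {"moves": [{"xyz": [0, 1, 0], "rotation": [0, 0, 0]}, {"xyz": [0, 1, 0], "rotation": [0, 0, 0]}, {"xyz": [0, 1, 0], "rotation": [0, 0, 0]}, {"xyz": [0, 1, 0], "rotation": [0, 0, 0]}, {"xyz": [0, 0, -1], "rotation": [0, 0, 0]}, {"xyz": [0, 0, -1], "rotation": [0, 0, 0]}, {"xyz": [0, 0, -1], "rotation": [0, 0, 0]}, {"xyz": [0, 0, -1], "rotation": [0, 0, 0]}, {"xyz": [0, 0, -0.5], "rotation": [0, 0, 0]}, {"xyz": [0, 0, 0], "rotation": [0, 0, 0]}]}}

```text
time: 15.7
eef_pos: [0.4647, 0.3311, 0.0208]
eef_rot: [0.699, 0.715, -0.001, -0.0]
ft_force: [-1.1, -0.0, 1.4]
width: 0.0599
grasp_force: 0.0
```

{"api": "apply_moves", "payload": {"moves": [{"xyz": [0, -0.5, 0], "rotation": [0, 0, 0]}, {"xyz": [0, -0.4, 0], "rotation": [0, 0, 0]}, {"xyz": [0, -0.3, 0], "rotation": [0, 0, 0]}, {"xyz": [0.01, -0.4, 0], "rotation": [0, 0, 0]}, {"xyz": [0.01, -0.5, 0], "rotation": [0, 0, 0]}, {"xyz": [0.01, -0.5, 0], "rotation": [0, 0, 0]}, {"xyz": [0.01, -0.6, 0], "rotation": [0, 0, 0]}, {"xyz": [0.01, -0.6, 0], "rotation": [0, 0, 0]}, {"xyz": [0.01, -0.6, 0], "rotation": [0, 0, 0]}, {"xyz": [0.01, -0.6, 0], "rotation": [0, 0, 0]}, {"xyz": [0.01, -0.6, 0], "rotation": [0, 0, 0]}, {"xyz": [0.01, -0.6, 0], "rotation": [0, 0, 0]}, {"xyz": [0.01, -0.6, 0], "rotation": [0, 0, 0]}, {"xyz": [0.01, -0.6, 0], "rotation": [0, 0, 0]}, {"xyz": [0.01, -0.6, 0], "rotation": [0, 0, 0]}, {"xyz": [0, -0.4, 0], "rotation": [0, 0, 0]}, {"xyz": [0, -0.3, 0], "rotation": [0, 0, 0]}, {"xyz": [0, -0.15, 0], "rotation": [0, 0, 0]}, {"xyz": [0, 0, 0], "rotation": [0, 0, 0]}]}}

```text
time: 18.08
eef_pos: [0.4684, 0.0657, 0.0211]
eef_rot: [0.699, 0.715, -0.0, 0.0]
ft_force: [0.8, 0.1, -0.6]
width: 0.0597
grasp_force: 0.0
```

Run:
```python
from h import *
lids('top'); c=lids('scene')
for n,d in (('scene',c),('top',arm.read_camera('top'))):
    r=arm.tip_of(n,'green_dish'); print(n,[(x['score'],at(d,x['at'],0)) for x in r[:2]])
cv2.imwrite('pics/s5.png',cv2.resize(c['image'][150:310,150:390],None,fx=3,fy=3))
```

```text
amber_dish 0.84 lid [  0.474  -0.26   89.883 106.156  88.684] all [  0.469  -0.256  98.8   117.093  89.459]
green_dish 0.7 lid [ 4.7000e-01 -4.0000e-03  9.7756e+01  4.7477e+01  8.7100e-01] all [ 4.66000e-01 -5.00000e-03  1.12812e+02  4.74770e+01  8.71000e-01]
amber_dish 0.79 lid [  0.474  -0.265  86.961 102.893  89.873] all [  0.493  -0.265  89.168 142.071  89.338]
green_dish 0.68 lid [4.70000e-01 5.00000e-03 1.01633e+02 7.90050e+01 9.98000e-01] all [ 4.90000e-01 -2.00000e-03  1.42258e+02  9.25610e+01  3.30000e-02]
scene [(0.62, array([0.47015582, 0.00661018, 0.        ]))]
top [(0.77, array([0.46974343, 0.02260766, 0.        ]))]
```

View pics/s5.png

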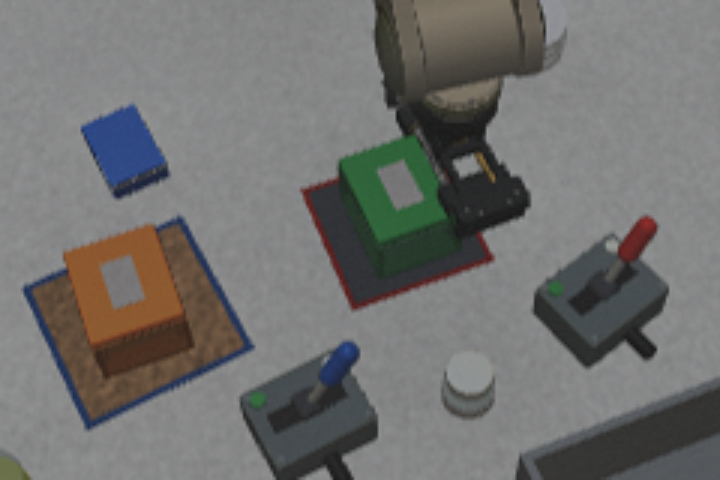

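The green dish is centred on the plate to within about 3 mm, the amber dish is on the mat, and the red toggle is still off. I'll retreat and then switch it on.

{"api": "apply_moves", "payload": {"moves": [{"xyz": [0, 0.4, 0], "rotation": [0, 0, 0]}, {"xyz": [0, 0.6, 0], "rotation": [0, 0, 0]}, {"xyz": [0, 0, 1], "rotation": [0, 0, 0]}, {"xyz": [0, 0, 1], "rotation": [0, 0, 0]}, {"xyz": [0, 0, 1], "rotation": [0, 0, 0]}, {"xyz": [0, 0, 1], "rotation": [0, 0, 0]}, {"xyz": [0, 0, 1], "rotation": [0, 0, 0]}, {"xyz": [0, 0, 1], "rotation": [0, 0, 0]}]}}

```text
time: 19.52
eef_pos: [0.4682, 0.0967, 0.2022]
eef_rot: [0.699, 0.715, -0.0, -0.0]
ft_force: [0.2, -0.3, -0.1]
width: 0.0598
grasp_force: 0.0
```

{"api": "apply_moves", "payload": {"jaw": -1, "moves": [{"xyz": [0, 0.9, 0], "rotation": [0, 0, 0]}, {"xyz": [0.7, 0.9, 0], "rotation": [0, 0, 0]}, {"xyz": [1, 0.9, 0], "rotation": [0, 0, 0]}, {"xyz": [1, 1, 0], "rotation": [0, 0, 0]}, {"xyz": [1, 1, 0], "rotation": [0, 0, 0]}, {"xyz": [1, 0, 0], "rotation": [0, 0, 0]}, {"xyz": [0, 0, 0], "rotation": [0, 0, 0]}]}}

```text
time: 20.4
eef_pos: [0.61, 0.2377, 0.2001]
eef_rot: [0.699, 0.715, -0.0, -0.0]
ft_force: [-0.7, 0.4, -0.8]
width: 0.0004
grasp_force: 0.0
```

{"api": "apply_moves", "payload": {"moves": [{"xyz": [0, 0, -1], "rotation": [0, 0, 0]}, {"xyz": [0, 0, -1], "rotation": [0, 0, 0]}, {"xyz": [0, 0, -1], "rotation": [0, 0, 0]}, {"xyz": [0, 0, -0.67], "rotation": [0, 0, 0]}, {"xyz": [0, 0, 0], "rotation": [0, 0, 0]}, {"xyz": [0.1, -0.4, 0], "rotation": [0, 0, 0]}, {"xyz": [0.1, -0.4, 0], "rotation": [0, 0, 0]}, {"xyz": [0.1, -0.4, 0], "rotation": [0, 0, 0]}, {"xyz": [0.1, -0.4, 0], "rotation": [0, 0, 0]}, {"xyz": [0.1, -0.4, 0], "rotation": [0, 0, 0]}, {"xyz": [0.1, -0.4, 0], "rotation": [0, 0, 0]}, {"xyz": [0.1, -0.4, 0], "rotation": [0, 0, 0]}, {"xyz": [0.05, -0.25, 0], "rotation": [0, 0, 0]}, {"xyz": [0, 0, 0], "rotation": [0, 0, 0]}, {"xyz": [0, 0.3, 0], "rotation": [0, 0, 0]}, {"xyz": [0, 0.2, 1], "rotation": [0, 0, 0]}, {"xyz": [0, 0, 1], "rotation": [0, 0, 0]}, {"xyz": [0, 0, 1], "rotation": [0, 0, 0]}, {"xyz": [0, 0.5, 1], "rotation": [0, 0, 0]}, {"xyz": [0, 1, 0], "rotation": [0, 0, 0]}]}}

```text
time: 22.9
eef_pos: [0.6326, 0.2064, 0.2141]
eef_rot: [0.699, 0.715, 0.002, 0.001]
ft_force: [0.5, 0.3, -0.4]
width: 0.0008
grasp_force: 0.0
```

{"api": "apply_moves", "payload": {"moves": [{"xyz": [0, 1, 0], "rotation": [0, 0, 0]}, {"xyz": [0, 1, 0], "rotation": [0, 0, 0]}, {"xyz": [-0.5, 0.5, 0], "rotation": [0, 0, 0]}, {"xyz": [0, 0, 0], "rotation": [0, 0, 0]}]}}

```text
time: 23.4
eef_pos: [0.6156, 0.2815, 0.2114]
eef_rot: [0.699, 0.716, -0.0, -0.0]
ft_force: [0.3, -0.4, -0.3]
width: 0.0007
grasp_force: 0.0
```

Run:
```python
from h import *
lids('top'); c=lids('scene')
for n,d in (('scene',c),('top',arm.read_camera('top'))):
  for l,z in(('green_dish',0),('red_switch_tip',.107)):
    r=arm.tip_of(n,l); print(n,l,[(x['score'],at(d,x['at'],z)) for x in r[:2]])
cv2.imwrite('pics/s6.png',cv2.resize(c['image'][130:330,140:440],None,fx=2.6,fy=2.6))
```

```text
amber_dish 0.93 lid [  0.473  -0.261 103.389  86.936   1.187] all [  0.468  -0.255  95.888 114.647  89.459]
green_dish 0.72 lid [4.7000e-01 1.4000e-02 9.7505e+01 8.4097e+01 1.2090e+00] all [4.65000e-01 1.50000e-02 1.13019e+02 8.64610e+01 8.71000e-01]
amber_dish 0.71 lid [ 4.75000e-01 -2.66000e-01  1.00776e+02  8.68470e+01  9.90000e-02] all [ 4.94000e-01 -2.65000e-01  1.38038e+02  8.86920e+01  9.90000e-02]
green_dish 0.56 lid [4.69000e-01 8.00000e-03 1.02685e+02 8.48660e+01 9.51000e-01] all [4.89000e-01 1.00000e-03 1.41667e+02 9.97150e+01 9.51000e-01]
scene green_dish [(0.56, array([0.4746812 , 0.00189512, 0.        ])), (0.26, array([ 0.48227669, -0.26537832,  0.        ]))]
scene red_switch_tip [(0.58, array([0.64350716, 0.11298088, 0.107     ]))]
top green_dish [(0.89, array([0.4764393 , 0.00682937, 0.        ])), (0.42, array([ 0.64066222, -0.411124  ,  0.        ]))]
top red_switch_tip [(0.46, array([0.65310184, 0.1219133 , 0.107     ]))]
```

View pics/s6.png

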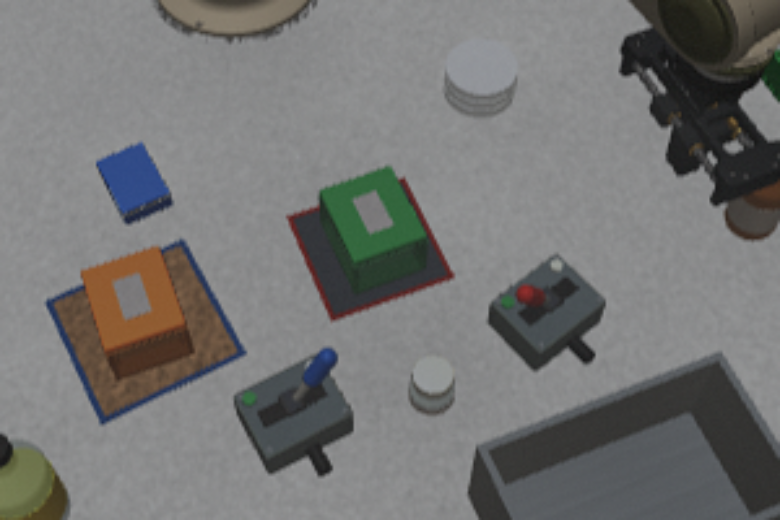

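The red toggle is on at (530,295), over the green dot. Both dishes are centred (amber at 135,310, green at 372,235), the blue toggle has not moved, and the arm is clear.

```bash
python3 -c "
from bench import arm
print(arm.hand_in())"
```

```text
the job is handed in; nothing more can be done
None
```

The job is handed in, with no verdict returned: the last pictures show the amber dish on the mat and the green dish on the plate (each within about 10 mm of centre), the plate back on, the blue toggle still off, and no bystander visibly moved.

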